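# Quick spin in the microcentrifuge

## Task

The tubes are loaded in the microcentrifuge and need a quick spin: switch it on by pressing down the raised far half of the rocker switch, then push the open lid down, without letting it slam, until it clicks past its catch and is fully shut, then press the round quick-spin key all the way in, keep it pressed for at least three seconds and let it go. Do not press the other keys, lift nothing, and leave the tube, bottle, microplate and pipette beside the machine where they are; finish with the machine switched on and the lid shut.

Things in the scene. Friction and masses are not known exactly. Their poses are not given: they have to be found in the camera images.
- centrifuge: Fixed light-grey microcentrifuge, 250 mm wide (y), 260 deep (x), 127 high shut. Origin: centre of its underside on the bench; x from the front (key panel, towards the robot) to the rear (lid hinge), y to the operator's left, z up. Key panel: slopes 15 degrees up to the rear, from x -0.13, z 0.070 to x -0.05, z 0.091; then a step to the flat deck, z 0.105, with the rotor bowl under the lid.
- power_switch (a joint): Black rocker at the right end of the panel, 22 mm wide, 44 mm long up the slope, pivot at mid-length along the machine's y. 0 = off (far half, nearer the lid, raised about 6 mm), 0.30 rad = on (far half down, its face then parallel to the panel and 5 mm above it). Stays where it is left; about 2.5 N at 16 mm from the pivot.
- switch_far (a point): On the top face of the rocker's far half, 16 mm up the slope from the pivot, mid-width; moves with it, about 5 mm down from off to on. Press here, downwards.
- lid (a joint): Lid angle: 0 = fully shut, past its catch; grows as it opens (starts 0.6 to 0.95 rad, stop at 1.35). Stiff hinge: the lid stays where it is left; 1 to 5 N at its front moves it. At about 0.085 rad its striker meets a sprung roller catch; 6 to 10 N at the front takes it past, it then rests on its stop at 0 and stays down.
- lid_front (a point): On the lid's outer (top) face, mid-width, 13 mm behind the front edge; a good place to push. Moves with the lid: 142 mm from the hinge axis along the lid and 21 mm above its hinge plane; z 0.126 when shut. The lid is 155 mm long, 226 wide, 20 thick, with a clear window in the middle and a thin finger lip 8 mm further out in front.
- lid_hinge (a point): Middle of the lid's hinge axis, at the rear of the deck (machine frame x +0.11, y 0, z 0.105); the axis runs along the machine's y.
- quick_key (a joint): Travel of the round quick-spin key: 0 = out, 0.004 m = fully in; springs back when let go; about 1.5 N to start, 5 N fully in. It moves perpendicular to the sloping panel.
- quick_key_top (a point): Centre of the top face of the round quick-spin key, 24 mm across, 6.5 mm proud of the panel, next to the left of the rocker (57 mm between centres); moves with the key.
- start_key (a joint): Travel of the oblong start/stop key, 38 mm (y) by 22 mm, same grey, centre 52 mm to the left of the round key, top 6.5 mm proud; 0 = out, 0.004 m = in. Not to be pressed.
- up_key (a joint): Travel of the small square up key (16 mm), leftmost on the panel, machine frame y +0.092; 0 = out, 0.004 m = in. Not to be pressed.
- down_key (a joint): Travel of the small square down key (16 mm), between up and start/stop keys, machine frame y +0.056; 0 = out, 0.004 m = in. Not to be pressed.
- tube: Loose 50 ml tube with red screw cap standing on its flat foot, 29 mm across (cap 35 mm), 117 mm high; origin at the centre of its underside. Stands at one side of the machine. Leave alone.
- bottle: Loose amber bottle with white cap, 50 mm across, 105 mm high; origin at the centre of its underside. Stands at the other side of the machine. Leave alone.
- plate: Loose black 96-well microplate lying flat, 128 by 86 by 15 mm, origin at the centre of its underside, long side along its x. Leave alone.
- pipette: Loose grey pipette lying on the bench along its x, 242 mm long, 33 mm high, origin on the bench under its middle. Leave alone.

How it is judged:
By the outcome, as a careful person would: the job done as asked, in the order asked, and still so for the second after the job is handed in, with the robot touching nothing.
It also fails if it takes over 58 s, if anything falls off the work surface, if the arm or the gripper's body presses on something with over 40 N, if the wrist force passes 120 N, or if a joint passes its speed limit or range.

## Robot

A 7-joint arm with a two-finger parallel gripper is mounted at the origin on the work surface. World frame = base frame: x ahead of the robot, y to its left, z up, the work surface at z = 0. Lengths are in m, angles in rad, forces in N, time in s.
With the tool pointing down it reaches from about 0.425 to 0.875 m from the base axis. Payload 4.7 kg.
Tool frame: the origin (TCP) lies at the very end of the fingers, on their centre line; the grasp point (between the pads) lies 19 mm behind it (pinch_z is the distance from the TCP to the grasp point, in m); z points along the fingers, y is the direction in which the jaws open and shut (so a half turn about z gives the same grasp; the last joint's range is limited). The gripper opens to 85 mm and grips with 20 to 120 N. Pads are 22 mm wide; open, the fingers measure 114 mm over their backs; the gripper's body (76 mm by 85 mm) begins 54 mm behind the grasp point. The pads swing forward as they close: fully open they stand 13 mm farther back than shut.
Start: joints at [-1.167, 0.321, -0.07, 1.45, 0.023, 1.371, -0.057], TCP at [0.247, 0.601, 0.231] pointing down, gripper open.
Joint ranges: [-2.86, 2.86], [-0.3, 2.09], [-1.38, 1.24], [0.06, 2.45], [-1.56, 4.7], [0.09, 2.05], [-2.69, 2.69]. Speed limits (rad/s): [2.57, 2.57, 3.14, 3.14, 3.14, 3.14, 3.14].

## Interface

Orientations are given as a rotation vector (axis times angle).
In Python, from workcell import get_obs, snapshot, close_job, spot_in, silhouettes, spot_point, pinch_z gives the robot as it stands. The module is installed in compiled form; this text tells all that it offers.
- The arm moves only by the shell command python3 -m handwheel 'ROWS' [FORCE]. ROWS is a JSON object of lists of equal length, an entry for each row: "slide": the shift along the world's x, y, z in m, a list of three; "rot": the turn, a rotation vector about the world's x, y, z in rad, a list of three; "gripper": the finger opening in m, from 0 to 0.0854. In form: {"slide": [[x, y, z], ...], "rot": [[rx, ry, rz], ...], "gripper": [gripper, ...]}. A call has 1 to 5 rows; each row is the pose to reach, as a shift and turn from the pose measured when the call began; what a row does not reach only later rows make up. A row lasts 1/8 s, in which the tool goes at most 62.5 mm and 10.7 degrees, less where a joint would pass 70% of its speed; a pose out of reach is approached as far as the arm can. A call with a gripper value outside its range is refused whole. The fingers move at their own pace and stop on an object; FORCE is the grip in N (left out, the last holds). Time passes only in rows, so rows that repeat a pose let the fingers close. It gives the time, the measured TCP pose, the force and the opening at its end, in the units of the state.
- get_obs(): the state, without advancing time (a new reading comes with each control period).
- snapshot(name): name is "scene" or "top"; returns a dict with "frame" (420x560x3 uint8, red, green, blue), "vfov" (degrees; the focal length in pixels is half the picture's height over the tangent of half this angle, whatever the lens; pixels are square), "cx", "cy" (the principal point, pixels), "xyz" and "rotation" of the camera in the world. Camera axes: x right, y down, z forward; pixel columns grow to the right and rows downward; lengths in m; the calibration is good to about 2 mm. A picture is of the moment at which its call begins. There is no depth.
- close_job(): hands the job in, once; it reports no verdict.
Trained networks look in the newest picture that a camera, given by its name, has taken for a name from the list of things; names that differ only in an ending like _2 or _b are one class to them, and where a whole thing is asked for, a point or a joint stands for the part that bears it (a point fixed in the world has none). Each returns a list of dicts, best first, with "score" (0 to 1); they miss things now and then, are a little off and sometimes report something else, mostly with a low value. They report only what shows in the picture. A call takes as long as a camera call.
- spot_in(query, camera): "location" ([x, y, z] in m, in the coordinates of the camera as it stood for that picture, good to about 4 mm: the middle of the surface that is visible of it).
- silhouettes(query, camera): "region" (420x560 bool, what is visible of it).
- spot_point(query, camera): "location" ([x, y, z] in m, in the coordinates of the camera as it stood for that picture, good to about 4 mm: a listed point, or the origin of a listed thing).
The state is a dict: "clock": time; "qpos": joint angles; "dq": joint speeds; "joint_torque": joint torques, N m; "position": TCP position; "ee_rot": TCP orientation; "contact_force": force on the tool from outside, world axes, zero at the start; "ft_torque": the same for the moment, N m; "grip_width": opening from 0.0 (shut) to 1.0 (fully open).
Only numpy, scipy, OpenCV 4.12 (cv2) and the standard library are available. Lean on these libraries where they do the work, as an engineer would, in place of code of your own. Each camera call takes 0.05 s, during which the arm holds its last target.

## Working session

There is one attempt and no reset: what is moved stays moved. The work goes in short steps, Python scripts to look and compute and a shell command to move; the robot and the scene stay as the last step left them, time stands still between calls to the robot, and variables do not carry over. Pictures are saved under pics/ and viewed, and the job is handed in when it is done.

```bash
mkdir -p pics; cat > h.py <<'E'
import numpy as np, cv2
from workcell import *
def w(s,p): return np.array(s["rotation"])@np.array(p)+np.array(s["xyz"])
def proj(s,P):
    f=210/np.tan(np.radians(s["vfov"])/2); c=np.array(s["rotation"]).T@(np.array(P)-s["xyz"]); return f*c[0]/c[2]+s["cx"],f*c[1]/c[2]+s["cy"]
def save(s,n): cv2.imwrite("pics/"+n+".png",cv2.cvtColor(s["frame"],cv2.COLOR_RGB2BGR))
E
python3 - <<'E'
from h import *
o=get_obs();print(o, pinch_z)
for c in("scene","top"):
    s=snapshot(c);save(s,c+"0");print(c,s["xyz"],s["vfov"],s["cx"],s["cy"])
    for q in("centrifuge","switch_far","lid_front","lid_hinge","quick_key_top","tube","bottle","plate","pipette"):
        print(q,[(round(r["score"],2),w(s,r["location"]).round(4)) for r in spot_point(q,c)[:2]])
    for q in("start_key","up_key","down_key","quick_key"):
        print(q,[(round(r["score"],2),w(s,r["location"]).round(4)) for r in spot_in(q,c)[:2]])
E
```

```text
{'clock': 0.0, 'qpos': array([-1.16688304,  0.32180709, -0.07008309,  1.45170251,  0.02259029,
        1.37078424, -0.05688366]), 'dq': array([ 0.00159283, -0.00021506,  0.00069047,  0.00181593,  0.00200866,
       -0.00035509,  0.00082787]), 'joint_torque': array([ 3.47995283e-04, -4.93594587e+01, -3.82440062e-01, -3.14331257e+01,
        1.28924716e-02,  1.12699420e-02,  6.66535371e-06]), 'position': array([0.24684615, 0.60071402, 0.23022   ]), 'ee_rot': array([-6.08325150e-01, -3.08184473e+00,  2.97401545e-03]), 'contact_force': array([ 0.28829643,  0.93959242, -0.62648158]), 'ft_torque': array([ 0.00078947,  0.02829502, -0.01047288]), 'grip_width': 0.9986790701027717} 0.0187
scene [1.31910699 0.36998565 0.86832957] 53.167976963692915 268.50108860705944 211.13658487605488
centrifuge []
switch_far []
lid_front [(0.6, array([2.1955, 1.2464, 1.7447])), (0.2, array([1.9137, 0.9646, 1.4629]))]
lid_hinge [(0.63, array([1.9148, 0.9656, 1.464 ]))]
quick_key_top []
tube [(0.68, array([1.8294, 0.8802, 1.3786]))]
bottle [(0.66, array([2.4005, 1.4514, 1.9497]))]
plate [(0.84, array([2.6648, 1
[... 320 characters left out ...]
, array([ 0.3996, -0.0361,  0.9028]))]
lid_front [(0.92, array([0.524 , 0.0883, 1.0273]))]
lid_hinge [(0.59, array([ 0.3713, -0.0645,  0.8745]))]
quick_key_top []
tube [(0.67, array([1.1512, 0.7155, 1.6545]))]
bottle [(0.53, array([ 0.0895, -0.3462,  0.5927]))]
plate [(0.81, array([-0.3644, -0.8001,  0.1389]))]
pipette [(0.62, array([1.5219, 1.0862, 2.0251])), (0.47, array([ 0.4107, -0.025 ,  0.9139]))]
start_key []
up_key [(0.43, array([1.1244, 0.6887, 1.6277])), (0.38, array([ 0.1105, -0.3253,  0.6137]))]
down_key [(0.61, array([ 0.1056, -0.3301,  0.6088])), (0.58, array([0.8666, 0.4308, 1.3698]))]
quick_key [(0.58, array([1.526 , 1.0902, 2.0292])), (0.46, array([0.5912, 0.1555, 1.0944]))]
```

The camera rotation is a rotation vector, so I'll fix the helper.

```bash
cat > h.py <<'E'
import numpy as np, cv2
from scipy.spatial.transform import Rotation as Ro
from workcell import *
def R(s): return Ro.from_rotvec(s["rotation"]).as_matrix() if np.size(s["rotation"])==3 else np.array(s["rotation"])
def w(s,p): return R(s)@np.array(p)+np.array(s["xyz"])
def proj(s,P):
    f=210/np.tan(np.radians(s["vfov"])/2); c=R(s).T@(np.array(P)-s["xyz"]); return np.array([f*c[0]/c[2]+s["cx"],f*c[1]/c[2]+s["cy"]])
def save(s,n): cv2.imwrite("pics/"+n+".png",cv2.cvtColor(s["frame"],cv2.COLOR_RGB2BGR))
E
python3 - <<'E'
from h import *
for c in("scene","top"):
    s=snapshot(c);save(s,c+"0");print(c,s["rotation"])
    for q in("centrifuge","switch_far","lid_front","lid_hinge","quick_key_top","tube","bottle","plate","pipette"):
        print(q,[(round(r["score"],2),w(s,r["location"]).round(4),proj(s,w(s,r["location"])).round()) for r in spot_point(q,c)[:2]])
    for q in("start_key","up_key","down_key","quick_key"):
        print(q,[(round(r["score"],2),w(s,r["location"]).round(4)) for r in spot_in(q,c)[:2]])
E
```

```text
scene [-1.43611944 -2.11556479  0.91552401]
centrifuge []
switch_far []
lid_front [(0.75, array([0.6073, 0.1473, 0.1975]), array([300., 197.]))]
lid_hinge [(0.8, array([0.7096, 0.1734, 0.1031]), array([295., 257.]))]
quick_key_top []
tube [(0.59, array([0.4962, 0.31  , 0.0014]), array([366., 239.]))]
bottle [(0.88, array([ 0.6224, -0.0475, -0.0007]), array([230., 236.]))]
plate [(0.88, array([ 0.6719, -0.2038,  0.0028]), array([173., 233.]))]
pipette [(0.68, array([0.4741, 0.465 , 0.0009]), array([425., 248.]))]
start_key []
up_key []
down_key []
quick_key []
top [-2.14901821  2.20363296 -0.09115512]
centrifuge [(0.7, array([ 6.029e-01,  1.465e-01, -5.000e-04]), array([255., 207.]))]
switch_far [(0.71, array([0.4993, 0.3123, 0.0035]), array([193., 248.])), (0.42, array([0.5523, 0.0298, 0.0971]), array([301., 223.]))]
lid_front [(0.83, array([0.6085, 0.1503, 0.2039]), array([246., 196.])), (0.74, array([ 0.625 , -0.0446, -0.0021]), array([326., 198.]))]
lid_hinge [(0.71, array([0.7104, 0.171 , 0.1032]), array([241., 160.]))]
quick_key_top [(0.41, array([0.5255, 0.0835, 0.0864]), array([279., 235.]))]
tube [(0.49, array([0.4987, 0.3104, 0.0008]), array([194., 248.]))]
bottle [(0.89, array([ 0.6272, -0.0455, -0.0023]), array([326., 197.]))]
plate [(0.81, array([ 6.721e-01, -2.045e-01,  6.000e-04]), array([385., 179.]))]
pipette [(0.84, array([ 4.746e-01,  4.572e-01, -1.000e-04]), array([139., 259.])), (0.44, array([0.6088, 0.1471, 0.2011]), array([248., 196.]))]
start_key [(0.54, array([0.5064, 0.1329, 0.0876])), (0.43, array([0.5172, 0.0846, 0.0868]))]
up_key []
down_key []
quick_key [(0.61, array([0.5172, 0.0845, 0.0843])), (0.24, array([0.5978, 0.1436, 0.1047]))]
```

View pics/scene0.png

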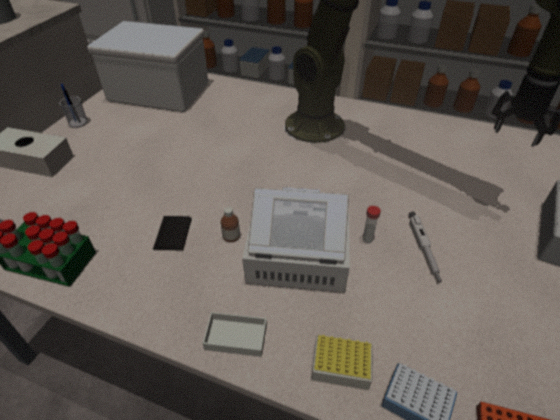

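View pics/top0.png

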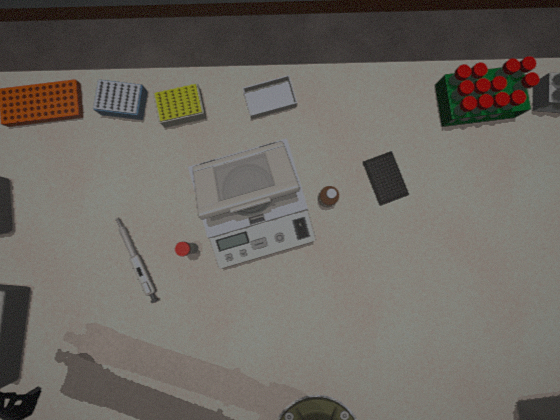

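```bash
python3 - <<'E'
from h import *
s=snapshot("top")
c=s["frame"][130:280,180:340];c=cv2.resize(c,None,fx=5,fy=5,interpolation=cv2.INTER_CUBIC)
c=cv2.convertScaleAbs(c,alpha=1.2)
cv2.imwrite("pics/crop1.png",cv2.cvtColor(c,cv2.COLOR_RGB2BGR))
yaw=np.radians(13);C=np.array([.603,.147,0]);M=Ro.from_rotvec([0,0,yaw]).as_matrix()
for p in [(-.13,.125,.07),(-.13,-.125,.07),(-.05,.125,.091),(-.05,-.125,.091),(-.09,.092,.087),(-.09,.056,.087)]:
    q=proj(s,C+M@np.array(p));print(p,((q-[180,130]+.5)*5-.5).round()) 
    u=(q-[180,130]+.5)*5-.5
    cv2.circle(c,tuple(int(v) for v in u.round()),4,(255,0,0),1)
cv2.imwrite("pics/crop1.png",cv2.cvtColor(c,cv2.COLOR_RGB2BGR))
E
```

```text
(-0.13, 0.125, 0.07) [183. 694.]
(-0.13, -0.125, 0.07) [674. 567.]
(-0.05, 0.125, 0.091) [136. 535.]
(-0.05, -0.125, 0.091) [635. 407.]
(-0.09, 0.092, 0.087) [223. 598.]
(-0.09, 0.056, 0.087) [295. 580.]
```

View pics/crop1.png

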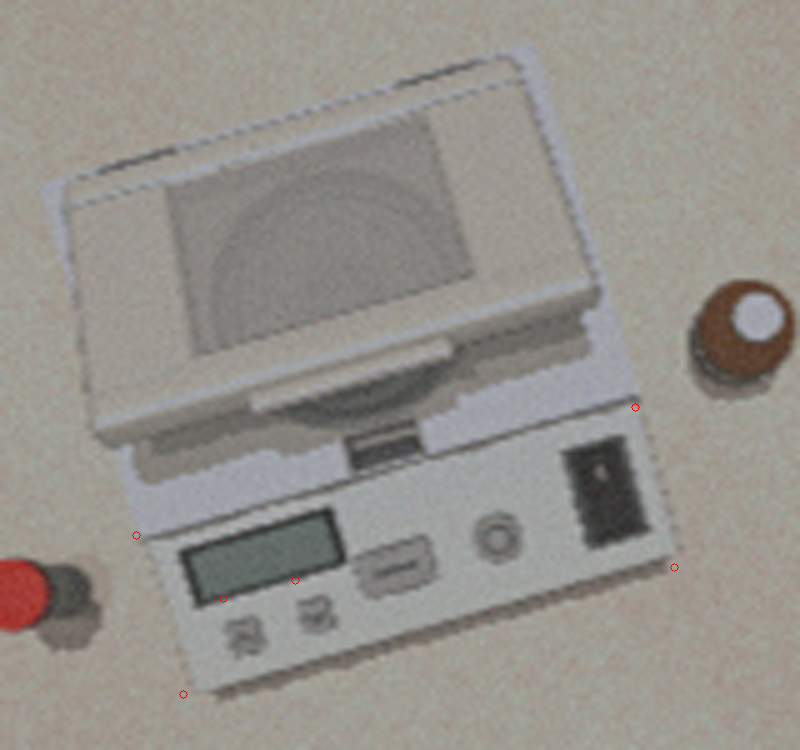

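```bash
cat >> h.py <<'E'
def panel(x,y,h):
    t=np.arctan2(.021,.08); return np.array([x-h*np.sin(t),y,.07+(x+.13)*np.tan(t)+h*np.cos(t)])
E
python3 - <<'E'
from h import *
from scipy.optimize import least_squares
s=snapshot("top")
px=lambda u:(np.array(u)+.5)/5-.5+[180,130]
def res(v,full=False):
    M=Ro.from_rotvec([0,0,v[2]]).as_matrix();C=np.array([v[0],v[1],0])
    pts=[((-.13,.125,.07),(197,692)),((-.13,-.125,.07),(670,556)),((-.05,.125,.105),(140,536)),((-.05,-.125,.105),(638,399)),
     (panel(v[3],.092,.0065),(245,637)),(panel(v[3],.056,.0065),(318,615)),(panel(v[4],v[5],.0065),(497,538)),(panel(v[4],v[5]+.052,.0065),(396,567)),(panel(v[6],v[5]-.057,.0065),(606,492))]
    r=np.array([proj(s,C+M@np.array(p))-px(u) for p,u in pts])
    return r if full else r.ravel()
f=least_squares(res,[.603,.147,.25,-.1,-.09,-.03,-.09],loss="soft_l1");print(f.x.round(4),np.degrees(f.x[2]));print(res(f.x,True).round(2))
v=f.x;M=Ro.from_rotvec([0,0,v[2]]).as_matrix();C=np.array([v[0],v[1],0])
print("quick",C+M@panel(v[4],v[5],.0065));print("rocker pivot",C+M@panel(v[6],v[5]-.057,.005),"far",C+M@panel(v[6]+.016*.967,v[5]-.057,.010))
print("hinge",C+M@np.array([.11,0,.105]))
for a in(.6,.65,.7,.75,.8,.85,.9,.95):
    P=C+M@np.array([.11-.142*np.cos(a)+.021*np.sin(a)*1,0,.105+.142*np.sin(a)+.021*np.cos(a)]);print(a,P.round(4),proj(s,P).round(1))
E
```

```text
[ 0.6047  0.1449  0.2483 -0.108  -0.0953 -0.0399 -0.088 ] 14.226831480378797
[[-0.68  0.37]
 [ 2.35  0.06]
 [-0.36 -0.  ]
 [ 0.76 -0.79]
 [-0.17 -0.09]
 [-0.51  0.29]
 [ 0.15  0.02]
 [-0.22  0.  ]
 [ 0.07 -0.02]]
quick [0.5205145  0.08244265 0.08538263]
rocker pivot [0.54197673 0.02908065 0.08585035] far [0.55574365 0.03257107 0.0947479 ]
hinge [0.71137259 0.17194326 0.105     ]
0.6 [0.6093 0.1461 0.2025] [248.  195.9]
0.65 [0.6141 0.1473 0.2077] [247.1 193.4]
0.7 [0.6192 0.1486 0.2125] [246.3 190.7]
0.75 [0.6245 0.1499 0.2172] [245.4 187.9]
0.8 [0.6301 0.1513 0.2215] [244.5 185. ]
0.85 [0.6358 0.1528 0.2255] [243.5 182. ]
0.9 [0.6418 0.1543 0.2293] [242.6 179. ]
0.95 [0.6479 0.1558 0.2327] [241.6 175.8]
```

```bash
cat >> h.py <<'E'
YAW=.2483;C=np.array([.6047,.1449,0]);M=Ro.from_rotvec([0,0,YAW]).as_matrix();T=np.arctan2(.021,.08)
N=M@np.array([-np.sin(T),0,np.cos(T)])
QUICK=np.array([.5205,.0824,.0854]);FAR=np.array([.5557,.0326,.0947]);HINGE=np.array([.7114,.1719,.105])
def tool(t):  # tool z leaning t towards rear, jaws along machine y
    z=M@np.array([np.sin(t),0,-np.cos(t)]);y=M@np.array([0,1.,0]);return np.column_stack([np.cross(y,z),y,z])
def go(P,t=T):
    o=get_obs();R0=Ro.from_rotvec(o["ee_rot"]).as_matrix()
    print("clock",o["clock"],"pos",np.round(o["position"],4),"F",np.round(o["contact_force"],1),"slide",(np.array(P)-o["position"]).round(4),"rot",Ro.from_matrix(tool(t)@R0.T).as_rotvec().round(3))
E
python3 - <<'E'
from h import *
R0=Ro.from_rotvec(get_obs()["ee_rot"]).as_matrix();print(R0.round(2));print(tool(T).round(2),N)
go(FAR+.07*N);go(QUICK+.05*N)
E
```

```text
[[-0.92  0.38  0.  ]
 [ 0.38  0.92  0.  ]
 [-0.    0.   -1.  ]]
[[-0.94 -0.25  0.25]
 [-0.24  0.97  0.06]
 [-0.25  0.   -0.97]] [-0.24611148 -0.0623971   0.96723097]
clock 2.9 pos [0.247  0.6013 0.2314] F [0.1 0.8 0.5] slide [ 0.2914 -0.573  -0.069 ] rot [-0.019 -0.26   0.635]
clock 2.9 pos [0.247  0.6013 0.2314] F [0.1 0.8 0.5] slide [ 0.2612 -0.522  -0.0976] rot [-0.019 -0.26   0.635]
```

```bash
python3 -m handwheel '{"slide":[[0.026,-0.052,0.01],[0.052,-0.104,0.02],[0.078,-0.156,0.02],[0.104,-0.208,0.02],[0.13,-0.26,0.02]],"rot":[[0,-0.05,0.13],[0,-0.1,0.26],[0,-0.15,0.38],[-0.01,-0.2,0.5],[-0.019,-0.26,0.635]],"gripper":[0,0,0,0,0]}' 40; python3 -c "
from h import *
go(FAR+.07*N)"
```

```text
clock: 3.52
position: [0.378, 0.3396, 0.2517]
ee_rot: [-0.364, 2.861, 0.046]
contact_force: [0.5, -0.1, 0.3]
grip_width: -0.001
clock 3.525 pos [0.378  0.3396 0.2517] F [ 0.5 -0.1  0.3] slide [ 0.1605 -0.3114 -0.0893] rot [ 0.     0.002 -0.005]
```

```bash
python3 -m handwheel '{"slide":[[0.026,-0.052,0],[0.052,-0.104,0],[0.08,-0.156,-0.01],[0.107,-0.208,-0.03],[0.134,-0.26,-0.05]],"rot":[[0,0,0],[0,0,0],[0,0,0],[0,0,0],[0,0,0]],"gripper":[0,0,0,0,0]}'; python3 -m handwheel '{"slide":[[0.014,-0.026,-0.02],[0.0265,-0.0514,-0.0393],[0.0265,-0.0514,-0.0393]],"rot":[[0,0,0],[0,0,0],[0,0,0]],"gripper":[0,0,0]}'; python3 - <<'E'
from h import *
go(FAR);go(FAR+.07*N)
s=snapshot("top")
c=cv2.resize(s["frame"][130:280,180:340],None,fx=5,fy=5,interpolation=cv2.INTER_CUBIC)
for P in(get_obs()["position"],FAR,QUICK): cv2.circle(c,tuple(int(v) for v in ((proj(s,P)-[180,130]+.5)*5-.5)),4,(255,0,0),1)
cv2.imwrite("pics/crop2.png",c[...,::-1])
save(snapshot("scene"),"scene2")
E
```

```text
clock: 4.15
position: [0.5127, 0.0779, 0.2019]
ee_rot: [-0.364, 2.859, 0.047]
contact_force: [0.8, 1.4, -0.6]
grip_width: 0.003
clock: 4.53
position: [0.5387, 0.0239, 0.1613]
ee_rot: [-0.358, 2.863, 0.045]
contact_force: [-0.4, -0.3, 0.4]
grip_width: -0.002
clock 4.525 pos [0.5387 0.0239 0.1613] F [-0.4 -0.3  0.4] slide [ 0.017   0.0087 -0.0666] rot [ 0.     0.002 -0.   ]
clock 4.525 pos [0.5387 0.0239 0.1613] F [-0.4 -0.3  0.4] slide [-0.0002  0.0043  0.0011] rot [ 0.     0.002 -0.   ]
```

View pics/crop2.png

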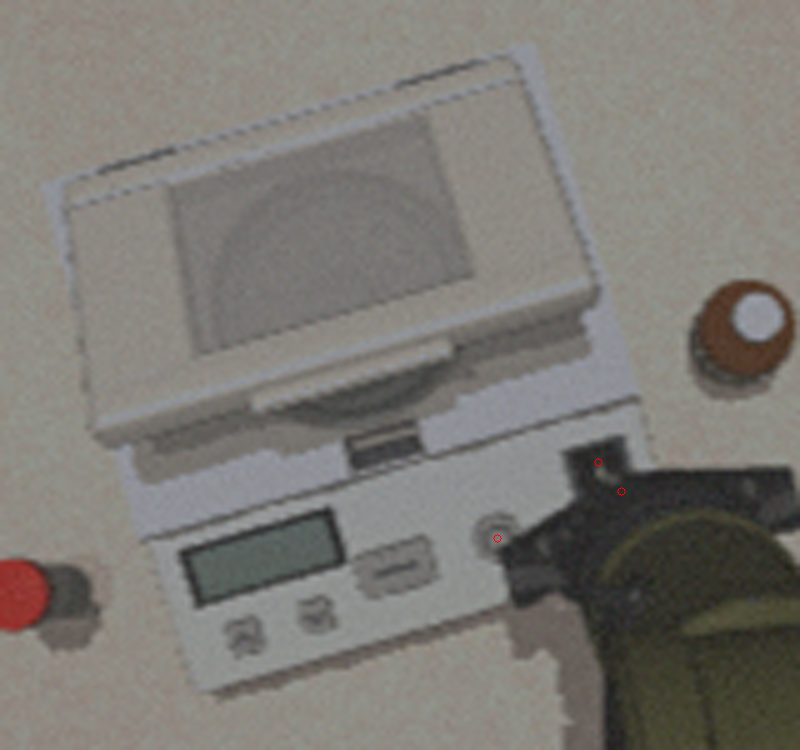

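View pics/scene2.png

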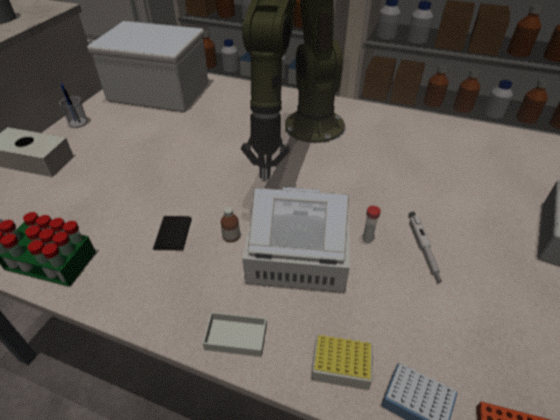

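```bash
python3 -m handwheel '{"slide":[[0.005,0.006,-0.025],[0.010,0.007,-0.042],[0.014,0.008,-0.055],[0.0155,0.008,-0.061],[0.017,0.0087,-0.0666]],"rot":[[0,0,0],[0,0,0],[0,0,0],[0,0,0],[0,0,0]],"gripper":[0,0,0,0,0]}'; python3 - <<'E'
from h import *
go(FAR);go(FAR-.005*N)
E
```

```text
clock: 5.25
position: [0.5566, 0.0361, 0.0965]
ee_rot: [-0.364, 2.858, 0.048]
contact_force: [-2.2, 0.4, 3.6]
grip_width: 0.002
clock 5.25 pos [0.5566 0.0361 0.0965] F [-2.2  0.4  3.6] slide [-0.0009 -0.0035 -0.0018] rot [-0.001  0.005 -0.005]
clock 5.25 pos [0.5566 0.0361 0.0965] F [-2.2  0.4  3.6] slide [ 0.0003 -0.0031 -0.0067] rot [-0.001  0.005 -0.005]
```

```bash
python3 -m handwheel '{"slide":[[0.0005,-0.002,-0.002],[0.001,-0.003,-0.004],[0.001,-0.003,-0.006],[0.0015,-0.003,-0.008],[0.0015,-0.003,-0.008]],"rot":[[0,0,0],[0,0,0],[0,0,0],[0,0,0],[0,0,0]],"gripper":[0,0,0,0,0]}'; python3 - <<'E'
from h import *
go(FAR);go(FAR-.005*N)
E
```

```text
clock: 5.88
position: [0.5586, 0.033, 0.0903]
ee_rot: [-0.363, 2.858, 0.05]
contact_force: [-7.5, -0.3, 15.8]
grip_width: -0.002
clock 5.875 pos [0.5586 0.033  0.0903] F [-7.5 -0.3 15.8] slide [-0.0029 -0.0004  0.0044] rot [-0.003  0.005 -0.005]
clock 5.875 pos [0.5586 0.033  0.0903] F [-7.5 -0.3 15.8] slide [-0.0017 -0.0001 -0.0004] rot [-0.003  0.005 -0.005]
```

```bash
python3 -m handwheel '{"slide":[[-0.003,0,0.012],[-0.013,-0.003,0.05],[-0.045,-0.011,0.085],[-0.08,-0.02,0.1],[-0.12,-0.03,0.11]],"rot":[[0,0,0],[0,0,0],[0,0,0],[0,0,0],[0,0,0]],"gripper":[0,0,0,0,0]}'; python3 - <<'E'
from h import *
s=snapshot("top")
c=cv2.resize(s["frame"][190:270,220:340],None,fx=6,fy=6,interpolation=cv2.INTER_CUBIC)
cv2.imwrite("pics/crop3.png",c[...,::-1])
for q in("lid_front","switch_far"):
  print(q,[(round(r["score"],2),w(s,r["location"]).round(4)) for r in spot_point(q,"top")[:2]])
E
```

```text
clock: 6.5
position: [0.4667, 0.0107, 0.2012]
ee_rot: [-0.368, 2.844, 0.06]
contact_force: [0.3, -0.9, 0.9]
grip_width: 0.001
lid_front [(0.69, array([0.6101, 0.1488, 0.2034])), (0.53, array([ 6.259e-01, -4.510e-02,  5.000e-04]))]
switch_far [(0.62, array([0.5554, 0.0328, 0.0925]))]
```

View pics/crop3.png

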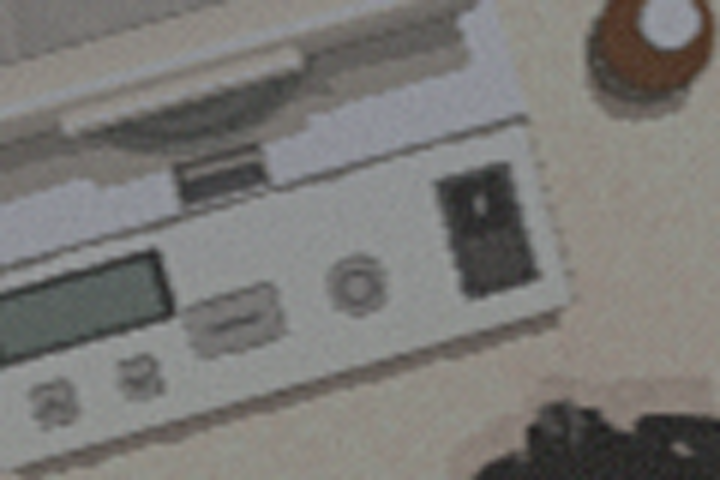

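```bash
cat >> h.py <<'E'
def lf(a): return HINGE+M@np.array([-.142*np.cos(a)+.021*np.sin(a),0,.142*np.sin(a)+.021*np.cos(a)])
E
python3 - <<'E'
from h import *
go(lf(.6)+[0,0,.025],-.2)
for a in np.arange(.65,-.06,-.05): print(round(a,2),lf(a).round(4))
E
```

```text
clock 6.65 pos [0.4679 0.0061 0.1998] F [ 0.7 -0.8  0.5] slide [0.1414 0.14   0.0277] rot [-0.12   0.458  0.001]
0.65 [0.6141 0.1472 0.2077]
0.6 [0.6093 0.146  0.2025]
0.55 [0.6047 0.1448 0.1971]
0.5 [0.6004 0.1437 0.1915]
0.45 [0.5963 0.1427 0.1857]
0.4 [0.5925 0.1418 0.1796]
0.35 [0.5891 0.1409 0.1734]
0.3 [0.5859 0.1401 0.167 ]
0.25 [0.5831 0.1394 0.1605]
0.2 [0.5805 0.1387 0.1538]
0.15 [0.5783 0.1382 0.147 ]
0.1 [0.5765 0.1377 0.1401]
0.05 [0.5749 0.1373 0.1331]
-0.0 [0.5738 0.137  0.126 ]
-0.05 [0.5729 0.1368 0.1189]
```

```bash
python3 -m handwheel '{"slide":[[0.0,0.02,0.04],[0.03,0.05,0.07],[0.07,0.08,0.07],[0.11,0.11,0.06],[0.14,0.14,0.045]],"rot":[[-0.024,0.092,0],[-0.048,0.184,0],[-0.072,0.276,0],[-0.096,0.368,0],[-0.12,0.458,0]],"gripper":[0,0,0,0,0]}'; python3 - <<'E'
from h import *
go(lf(.6),-.2);go(lf(.5),-.2)
E
```

```text
clock: 7.28
position: [0.6099, 0.1483, 0.2438]
ee_rot: [0.364, -2.919, 0.045]
contact_force: [0.9, -0.3, 0.6]
grip_width: -0.0
clock 7.275 pos [0.6099 0.1483 0.2438] F [ 0.9 -0.3  0.6] slide [-0.0006 -0.0023 -0.0413] rot [ 0.006 -0.    -0.001]
clock 7.275 pos [0.6099 0.1483 0.2438] F [ 0.9 -0.3  0.6] slide [-0.0095 -0.0046 -0.0523] rot [ 0.006 -0.    -0.001]
```

```bash
python3 -m handwheel '{"slide":[[0,-0.002,-0.018],[0,-0.002,-0.028],[0,-0.002,-0.035],[0,-0.002,-0.041],[-0.005,-0.003,-0.046]],"rot":[[0,0,0],[0,0,0],[0,0,0],[0,0,0],[0,0,0]],"gripper":[0,0,0,0,0]}'; python3 - <<'E'
from h import *
for a in(.5,.4,.3):go(lf(a),-.2)
E
```

```text
clock: 7.9
position: [0.6055, 0.1446, 0.1996]
ee_rot: [0.363, -2.924, 0.045]
contact_force: [1.7, -1.2, 1.3]
grip_width: 0.006
clock 7.9 pos [0.6055 0.1446 0.1996] F [ 1.7 -1.2  1.3] slide [-0.0052 -0.0008 -0.0081] rot [0.005 0.004 0.   ]
clock 7.9 pos [0.6055 0.1446 0.1996] F [ 1.7 -1.2  1.3] slide [-0.013  -0.0028 -0.02  ] rot [0.005 0.004 0.   ]
clock 7.9 pos [0.6055 0.1446 0.1996] F [ 1.7 -1.2  1.3] slide [-0.0196 -0.0045 -0.0326] rot [0.005 0.004 0.   ]
```

```bash
python3 -m handwheel '{"slide":[[-0.003,-0.001,-0.004],[-0.006,-0.001,-0.009],[-0.009,-0.002,-0.014],[-0.012,-0.002,-0.019],[-0.015,-0.003,-0.023]],"rot":[[0,0,0],[0,0,0],[0,0,0],[0,0,0],[0,0,0]],"gripper":[0,0,0,0,0]}'; python3 - <<'E'
from h import *
for a in(.3,.2,.1):go(lf(a),-.2)
save(snapshot("scene"),"scene4")
E
```

```text
clock: 8.52
position: [0.5907, 0.1415, 0.1761]
ee_rot: [0.363, -2.924, 0.045]
contact_force: [1.2, -0.9, 0.8]
grip_width: -0.003
clock 8.525 pos [0.5907 0.1415 0.1761] F [ 1.2 -0.9  0.8] slide [-0.0047 -0.0014 -0.009 ] rot [0.005 0.005 0.001]
clock 8.525 pos [0.5907 0.1415 0.1761] F [ 1.2 -0.9  0.8] slide [-0.0101 -0.0028 -0.0223] rot [0.005 0.005 0.001]
clock 8.525 pos [0.5907 0.1415 0.1761] F [ 1.2 -0.9  0.8] slide [-0.0142 -0.0038 -0.036 ] rot [0.005 0.005 0.001]
```

View pics/scene4.png

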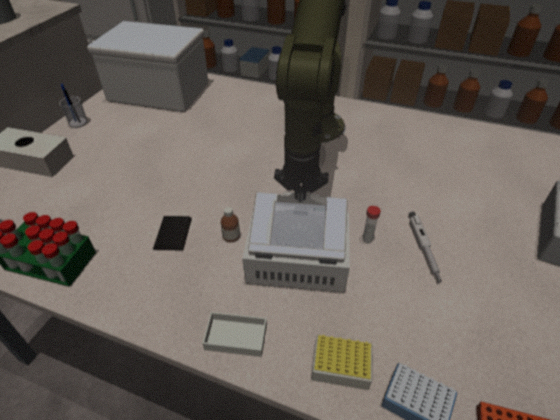

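The lid front edge (row ~197) has come down under the fingertips (at about (302,195)), so the finger is pushing the lid. I'll continue slowly.

```bash
python3 -m handwheel '{"slide":[[-0.002,-0.001,-0.004],[-0.004,-0.001,-0.008],[-0.006,-0.002,-0.012],[-0.008,-0.002,-0.017],[-0.01,-0.003,-0.022]],"rot":[[0,0,0],[0,0,0],[0,0,0],[0,0,0],[0,0,0]],"gripper":[0,0,0,0,0]}'; python3 -m handwheel '{"slide":[[-0.001,0,-0.003],[-0.002,-0.001,-0.006],[-0.003,-0.001,-0.009],[-0.004,-0.001,-0.012],[-0.004,-0.001,-0.014]],"rot":[[0,0,0],[0,0,0],[0,0,0],[0,0,0],[0,0,0]],"gripper":[0,0,0,0,0]}'; python3 - <<'E'
from h import *
for a in(.05,0,-.02):go(lf(a),-.2)
E
```

```text
clock: 9.2
position: [0.58, 0.1387, 0.1532]
ee_rot: [0.363, -2.923, 0.044]
contact_force: [1.5, 0.4, 0.4]
grip_width: 0.001
clock: 9.82
position: [0.5757, 0.1376, 0.1391]
ee_rot: [0.363, -2.923, 0.045]
contact_force: [-1.1, -0.2, 1.7]
grip_width: -0.003
clock 9.825 pos [0.5757 0.1376 0.1391] F [-1.1 -0.2  1.7] slide [-0.0007 -0.0002 -0.006 ] rot [0.005 0.003 0.   ]
clock 9.825 pos [0.5757 0.1376 0.1391] F [-1.1 -0.2  1.7] slide [-0.0019 -0.0006 -0.0131] rot [0.005 0.003 0.   ]
clock 9.825 pos [0.5757 0.1376 0.1391] F [-1.1 -0.2  1.7] slide [-0.0023 -0.0006 -0.0159] rot [0.005 0.003 0.   ]
```

```bash
python3 -m handwheel '{"slide":[[0,0,-0.002],[-0.001,0,-0.004],[-0.001,0,-0.006],[-0.0015,0,-0.008],[-0.002,0,-0.010]],"rot":[[0,0,0],[0,0,0],[0,0,0],[0,0,0],[0,0,0]],"gripper":[0,0,0,0,0]}'; python3 - <<'E'
from h import *
for a in(0,-.02):go(lf(a),-.2)
E
```

```text
clock: 10.45
position: [0.5736, 0.1372, 0.1288]
ee_rot: [0.363, -2.923, 0.045]
contact_force: [0.5, -1.3, 1.4]
grip_width: 0.002
clock 10.45 pos [0.5736 0.1372 0.1288] F [ 0.5 -1.3  1.4] slide [ 0.0001 -0.0002 -0.0028] rot [0.006 0.003 0.001]
clock 10.45 pos [0.5736 0.1372 0.1288] F [ 0.5 -1.3  1.4] slide [-0.0002 -0.0003 -0.0057] rot [0.006 0.003 0.001]
```

```bash
python3 -m handwheel '{"slide":[[0,0,-0.0015],[0,0,-0.003],[0,0,-0.0045],[0,0,-0.006],[0,0,-0.006]],"rot":[[0,0,0],[0,0,0],[0,0,0],[0,0,0],[0,0,0]],"gripper":[0,0,0,0,0]}'; python3 - <<'E'
from h import *
for a in(0,-.02):go(lf(a),-.2)
E
```

```text
clock: 11.08
position: [0.5735, 0.1371, 0.127]
ee_rot: [0.363, -2.923, 0.044]
contact_force: [-5.9, -2.8, 20.8]
grip_width: 0.002
clock 11.075 pos [0.5735 0.1371 0.127 ] F [-5.9 -2.8 20.8] slide [ 0.0002 -0.0001 -0.001 ] rot [0.005 0.003 0.001]
clock 11.075 pos [0.5735 0.1371 0.127 ] F [-5.9 -2.8 20.8] slide [-0.0002 -0.0002 -0.0038] rot [0.005 0.003 0.001]
```

```bash
python3 -m handwheel '{"slide":[[0,0,0.015],[-0.01,-0.008,0.04],[-0.03,-0.02,0.05],[-0.05,-0.04,0.045],[-0.065,-0.058,0.03]],"rot":[[0,0,0],[0.03,-0.11,0],[0.06,-0.22,0],[0.09,-0.34,0],[0.12,-0.448,0]],"gripper":[0,0,0,0,0]}'; python3 - <<'E'
from h import *
go(QUICK+.05*N);go(QUICK);print(N)
s=snapshot("top")
c=cv2.resize(s["frame"][130:280,180:340],None,fx=5,fy=5,interpolation=cv2.INTER_CUBIC)
cv2.imwrite("pics/crop5.png",c[...,::-1]);save(snapshot("scene"),"scene5")
for k in("scene","top"):
  s=s if k=="top" else snapshot(k)
  print([(round(r["score"],2),w(s,r["location"]).round(4)) for r in spot_point("lid_front",k)[:2]])
E
```

```text
clock: 11.7
position: [0.5089, 0.0792, 0.1584]
ee_rot: [-0.353, 2.849, 0.052]
contact_force: [-0.1, -1.4, 0.4]
grip_width: -0.001
clock 11.7 pos [0.5089 0.0792 0.1584] F [-0.1 -1.4  0.4] slide [-0.0007  0.0001 -0.0246] rot [-0.007  0.015  0.001]
clock 11.7 pos [0.5089 0.0792 0.1584] F [-0.1 -1.4  0.4] slide [ 0.0116  0.0032 -0.073 ] rot [-0.007  0.015  0.001]
[-0.24611148 -0.0623971   0.96723097]
[(0.63, array([0.571 , 0.1367, 0.1231]))]
[(0.93, array([0.766 , 0.0658, 0.2464]))]
```

View pics/crop5.png

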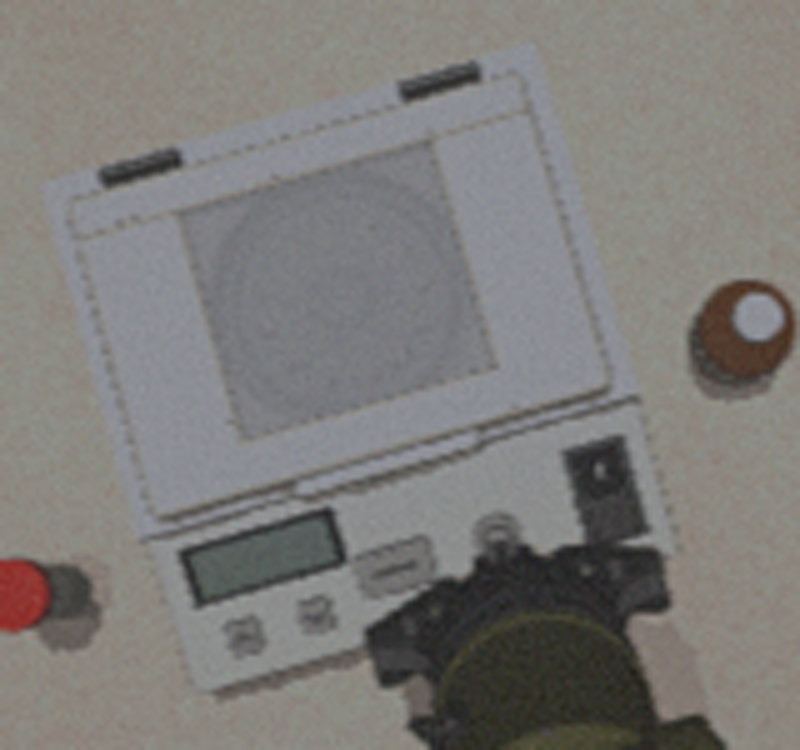

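View pics/scene5.png

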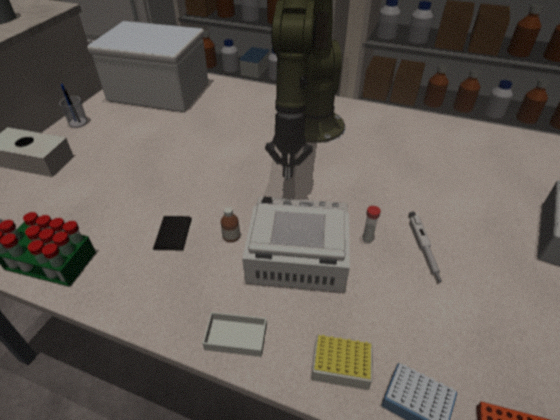

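The lid lies flat on the deck. Its front lip is at about (390,465) and the scene network puts lid_front at z 0.123, so it's shut. The rocker is two-toned at (605,490). Next is the round key at (497,538).

```bash
python3 -m handwheel '{"slide":[[0.001,0.001,-0.025],[0.006,0.002,-0.048],[0.009,0.003,-0.062],[0.0105,0.003,-0.068],[0.0115,0.003,-0.072]],"rot":[[0,0.01,0],[-0.007,0.015,0],[-0.007,0.015,0],[-0.007,0.015,0],[-0.007,0.015,0]],"gripper":[0,0,0,0,0]}'; python3 - <<'E'
from h import *
go(QUICK);go(QUICK-.004*N)
E
```

```text
clock: 12.58
position: [0.5216, 0.0828, 0.0864]
ee_rot: [-0.356, 2.869, 0.044]
contact_force: [0.1, -0.4, -0.6]
grip_width: 0.0
clock 12.575 pos [0.5216 0.0828 0.0864] F [ 0.1 -0.4 -0.6] slide [-0.0011 -0.0004 -0.001 ] rot [ 0.002 -0.004  0.002]
clock 12.575 pos [0.5216 0.0828 0.0864] F [ 0.1 -0.4 -0.6] slide [-0.0001 -0.0002 -0.0048] rot [ 0.002 -0.004  0.002]
```

```bash
python3 -m handwheel '{"slide":[[0,0,-0.002],[0,0,-0.004],[0.0005,0,-0.006],[0.001,0,-0.007],[0.001,0,-0.008]],"rot":[[0,0,0],[0,0,0],[0,0,0],[0,0,0],[0,0,0]],"gripper":[0,0,0,0,0]}'; python3 - <<'E'
from h import *
go(QUICK);go(QUICK-.004*N)
E
```

```text
clock: 13.2
position: [0.5229, 0.0831, 0.0815]
ee_rot: [-0.355, 2.869, 0.046]
contact_force: [-19.0, -4.4, 33.7]
grip_width: 0.001
clock 13.2 pos [0.5229 0.0831 0.0815] F [-19.   -4.4  33.7] slide [-0.0024 -0.0007  0.0039] rot [ 0.    -0.004  0.002]
clock 13.2 pos [0.5229 0.0831 0.0815] F [-19.   -4.4  33.7] slide [-0.0014 -0.0004  0.    ] rot [ 0.    -0.004  0.002]
```

```bash
python3 -m handwheel '{"slide":[[0,0,-0.0015],[-0.0005,0,-0.0015],[-0.0005,0,-0.0015],[-0.0005,0,-0.0015],[-0.0005,0,-0.0015]],"rot":[[0,0,0],[0,0,0],[0,0,0],[0,0,0],[0,0,0]],"gripper":[0,0,0,0,0]}'; python3 -c "
from h import *
go(QUICK-.004*N)"
```

```text
clock: 13.82
position: [0.5228, 0.0831, 0.0818]
ee_rot: [-0.355, 2.868, 0.048]
contact_force: [-8.3, -3.0, 15.6]
grip_width: 0.0
clock 13.825 pos [0.5228 0.0831 0.0818] F [-8.3 -3.  15.6] slide [-0.0013 -0.0004 -0.0003] rot [-0.001 -0.003  0.002]
```

```bash
for i in 1; do :; done; python3 -m handwheel '{"slide":[[0,0,-0.0015],[0,0,-0.0015],[0,0,-0.0015],[0,0,-0.0015],[0,0,-0.0015]],"rot":[[0,0,0],[0,0,0],[0,0,0],[0,0,0],[0,0,0]],"gripper":[0,0,0,0,0]}'; python3 -m handwheel '{"slide":[[0,0,-0.0015],[0,0,-0.0015],[0,0,-0.0015],[0,0,-0.0015],[0,0,-0.0015]],"rot":[[0,0,0],[0,0,0],[0,0,0],[0,0,0],[0,0,0]],"gripper":[0,0,0,0,0]}'; python3 -m handwheel '{"slide":[[0,0,-0.0015],[0,0,-0.0015],[0,0,-0.0015],[0,0,-0.0015],[0,0,-0.0015]],"rot":[[0,0,0],[0,0,0],[0,0,0],[0,0,0],[0,0,0]],"gripper":[0,0,0,0,0]}'; python3 -m handwheel '{"slide":[[0,0,-0.0015],[0,0,-0.0015],[0,0,-0.0015],[0,0,-0.0015],[0,0,-0.0015]],"rot":[[0,0,0],[0,0,0],[0,0,0],[0,0,0],[0,0,0]],"gripper":[0,0,0,0,0]}'
```

```text
clock: 14.45
position: [0.5227, 0.083, 0.0818]
ee_rot: [-0.354, 2.868, 0.049]
contact_force: [-9.1, -2.0, 14.9]
grip_width: -0.002
clock: 15.08
position: [0.5227, 0.0831, 0.0818]
ee_rot: [-0.354, 2.868, 0.05]
contact_force: [-8.4, -2.4, 14.6]
grip_width: -0.001
clock: 15.7
position: [0.5228, 0.0831, 0.0819]
ee_rot: [-0.354, 2.868, 0.051]
contact_force: [-8.1, -2.2, 14.4]
grip_width: 0.001
clock: 16.32
position: [0.5227, 0.0831, 0.0819]
ee_rot: [-0.353, 2.867, 0.053]
contact_force: [-8.0, -1.3, 14.5]
grip_width: -0.0
```

```bash
python3 -m handwheel '{"slide":[[0,0,-0.0015],[0,0,-0.0015],[0,0,-0.0015],[0,0,-0.0015],[0,0,-0.0015]],"rot":[[0,0,0],[0,0,0],[0,0,0],[0,0,0],[0,0,0]],"gripper":[0,0,0,0,0]}'; python3 -m handwheel '{"slide":[[0,0,-0.0015],[0,0,-0.0015],[0,0,-0.0015],[0,0,-0.0015],[0,0,-0.0015]],"rot":[[0,0,0],[0,0,0],[0,0,0],[0,0,0],[0,0,0]],"gripper":[0,0,0,0,0]}'; python3 -m handwheel '{"slide":[[-0.003,-0.001,0.012],[-0.013,-0.003,0.05],[-0.045,-0.011,0.085],[-0.08,-0.02,0.1],[-0.12,-0.03,0.11]],"rot":[[0,0,0],[0,0,0],[0,0,0],[0,0,0],[0,0,0]],"gripper":[0,0,0,0,0]}'; python3 - <<'E'
from h import *
s=snapshot("top")
c=cv2.resize(s["frame"][130:280,180:340],None,fx=5,fy=5,interpolation=cv2.INTER_CUBIC)
cv2.imwrite("pics/crop6.png",c[...,::-1])
for q in ("lid_front","tube","bottle","plate","pipette"):
  print(q,[(round(r["score"],2),w(s,r["location"]).round(4)) for r in spot_point(q,"top")[:2]])
print(get_obs()["contact_force"])
E
```

```text
clock: 16.95
position: [0.5227, 0.083, 0.0819]
ee_rot: [-0.353, 2.867, 0.054]
contact_force: [-8.7, -2.5, 14.2]
grip_width: 0.003
clock: 17.58
position: [0.5228, 0.083, 0.0819]
ee_rot: [-0.352, 2.867, 0.055]
contact_force: [-8.1, -1.1, 14.0]
grip_width: 0.001
clock: 18.2
position: [0.4179, 0.0574, 0.1698]
ee_rot: [-0.361, 2.909, 0.073]
contact_force: [0.2, 0.0, 0.2]
grip_width: -0.003
lid_front [(0.78, array([0.5711, 0.1355, 0.1276]))]
tube [(0.69, array([ 0.4991,  0.3143, -0.0006]))]
bottle [(0.91, array([ 0.6258, -0.0429,  0.0033]))]
plate [(0.82, array([ 0.6735, -0.2069,  0.0019])), (0.5, array([0.6013, 0.1472, 0.0018]))]
pipette [(0.94, array([ 0.4761,  0.4553, -0.001 ])), (0.29, array([0.7114, 0.1722, 0.1066]))]
[ 0.74348575 -0.10944869 -0.59731654]
```

View pics/crop6.png

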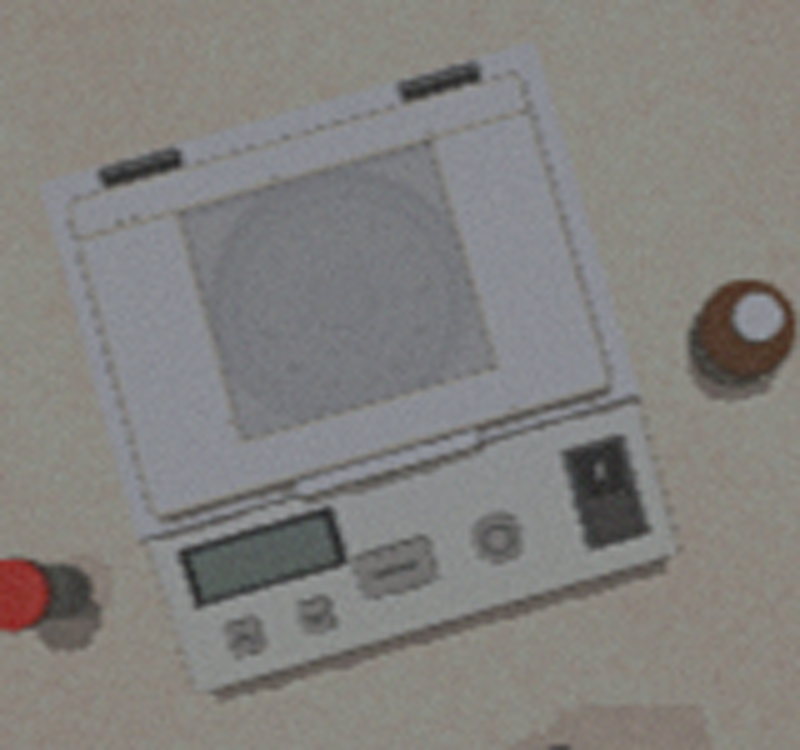

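```bash
python3 -c "
from workcell import *
print(get_obs()['clock'],close_job())"
```

```text
the job is handed in; nothing more can be done
18.5 None
```

I did all three steps in the order asked and handed the job in at 18.5 s, with the gripper clear of everything.

- **Switch:** I pressed the rocker's far half until it stopped at about 16 N. The height there was 0.090 m, which matches the "on" position. In later pictures the near half of the rocker looks lighter than the far half, so it has tilted. I had no direct reading of the switch angle.
- **Lid:** I pushed it down in small steps, slower (about 16 mm/s) past the catch. It stopped at z 0.127 m under 21 N. The networks then put its front at 0.123 m (scene camera) and 0.128 m (top camera), against 0.126 m for fully shut.
- **Quick-spin key:** I pressed it about 4 mm to its stop, held it for a little over 4 s at about 16 N, and let it go. The force on the key reached about 39 N for a moment on first reaching the stop, then I eased off. The final picture shows it back out.

**Last checks:** The force on the tool was back to about zero, and the other keys showed no sign of being pressed. The tube, bottle, microplate and pipette were all where they started, within the networks' 4 mm accuracy or so. One lid reading (z 0.246) disagreed, but my script had paired it with the wrong camera's calibration. Repeating it correctly gave 0.128 m.

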